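Weigh a basket of masking plugs on the sprung hook scale

ROBOT

A 6-joint arm with a two-finger parallel gripper is mounted at the origin on the work surface. World frame = base frame: x ahead of the robot, y to its left, z up, the work surface at z = 0. Lengths are in mm, angles in rad, forces in N, time in s.
With the tool pointing down it reaches from about 350 to 975 mm from the base axis. Payload 7.1 kg.
Tool frame: the origin (TCP) lies midway between the tips of the shut fingers; the grasp point (between the pads) lies pinch_z behind it (pinch_z is the distance from the TCP to the grasp point, in mm); z points along the fingers, y is the line along which they close (so a half turn about z gives the same grasp; the last joint's range is limited). The gripper opens to 88 mm and grips with 3 to 60 N. Pads are 20 mm wide; open, the fingers measure 115 mm over their backs; the gripper's body (75 mm by 178 mm) begins 61 mm behind the grasp point.
Start: joints at [-1.156, 0.423, 1.63, -0, 1.089, -0.019], TCP at [262.716, -567.085, 222.675] pointing down, gripper open.
Joint ranges: [-3, 3], [-0.9, 2.11], [0.09, 2.58], [-1.31, 4.45], [0.11, 2.69], [-2.54, 2.54]. Speed limits (rad/s): [2.39, 2.39, 3.01, 3.14, 3.14, 3.14].

INTERFACE

Orientations are given as a rotation vector (axis times angle).
In Python, from workcell import get_obs, get_image, close_job, pinch_z gives the robot as it stands.
- The arm moves only by the tool jog_arm, never from a script. Its argument "commands" is a list of rows, each a list of 3 entries, a list of its own where there are three numbers: the gripper command: -1 is shut, 1 is fully open, values between are in proportion, then the shift along the tool's x, y, z as a fraction of full scale, then the turn, a rotation vector about the tool's x, y, z as a fraction of full scale. In form: [[gripper, [tx, ty, tz], [rx, ry, rz]], ...]. A call has 1 to 10 rows; each row shifts and turns the commanded pose from where the row before left it, along the tool's axes as they then stand; what a row does not reach is not made up. Full scale, the value 1, is 0.1 m for a shift and 45 degrees for a turn. A row lasts 1/10 s, in which the tool goes at most 50 mm and 8.59 degrees, less where a joint would pass 70% of its speed; a pose out of reach is approached as far as the arm can. A call with a number of a shift or a turn outside -1 to 1 is refused whole. A call with a gripper value outside its range is refused whole. The fingers move at their own pace and stop on an object; the grip force is fixed at half the most. Time passes only in rows, so rows that do not move let the fingers close. It gives the time, the measured TCP pose, the force, the opening and the grip force at its end, in the units of the state.
- get_obs(): the state, without advancing time (a new reading comes with each control period).
- get_image(name): name is "scene" or "top"; returns a dict with "image" (480x640x3 uint8, blue, green, red), "z_map" (480x640 float32, mm along the optical axis (not along the pixel's ray), 0 where there is no reading), "intrinsics" (3x3 intrinsics, pixels), "eye" and "orientation" of the camera in the world. Camera axes: x right, y down, z forward; pixel columns grow to the right and rows downward; lengths in mm; the calibration is good to about 2 mm. A picture is of the moment at which its call begins.
- close_job(): hands the job in; it is judged then, once.
The state is a dict: "t": time; "qpos": joint angles; "qvel": joint speeds; "joint_torque": joint torques, N m; "ee_pos": TCP position; "orientation": TCP orientation; "ft_force": force on the tool from outside, world axes, zero at the start; "moment": the same for the moment, N m; "width": finger opening in mm; "grasp_force": force on a finger pad.
Only numpy, scipy, OpenCV 4.12 (cv2) and the standard library are available. Lean on these libraries where they do the work, as an engineer would, in place of code of your own. Each camera call takes 0.05 s, during which the arm holds its last target. There are 200 camera calls.

TASK

Weigh the square basket of plugs: lift it by the block on top of its bail, hang the bail's bar in both prongs of the sprung scale's hook, and ease it down until the spring alone carries the weight before you let go, so that the pointer settles without jumping either way. Be gentle with the scale, never push it down hard, keep the basket upright and leave everything else on the bench where it is.

Things in the scene. Friction and masses are not known exactly. Their poses are not given: they have to be found in the camera images.
- basket_grip (a point): Centre of the grip block on the bail of the SQUARE basket (the one to weigh): upright grey block 16 mm (x) x 26 mm (y) x 54 mm high, 188 mm above the basket's underside, z up. 38 mm below this point is the centre line of the bail's 8 mm round bar, which runs along y. The basket weighs 0.22 to 0.75 kg, different each time
- basket_bar (a point): Middle of the square basket's bail bar, on its centre line, 150 mm above the underside. Bar 98 mm long along y, 8 mm thick; its uprights go down at y = +-49 mm. Between the bar and the basket's rim, 85 mm below it, the space is open along x for the hook
- basket_foot (a point): Centre of the underside of the square basket: open, white, 90 x 90 mm and 65 mm high, filled with plugs
- hook_seat (a point): Where the bar's middle (centre line) lies when seated in the hook; 255 mm above the table unloaded, moves down with the scale. Two 8 mm wire prongs at y = +-20 mm form a trough under this point, flat for 18 mm with steep sides (undersides 12 mm below it), and end in upturned tips at x = -20 mm, tops 16 mm above it. The bar comes in over the tips from -x, basket below the prongs. y lies along a seated bar
- stand: The scale's fixed stand: base plate 160 x 180 x 14 mm, post 18 mm thick, 110 mm in +x from the hook's seat, spring housing 38 mm thick on top up to 365 mm, white graduated plate on its +y side. Origin on the table at the post's foot; the hook points to its -x, roughly to the robot. The base plate reaches 60 mm from the post towards the hook
- scale_hook (a joint): How far hook and black pointer have gone down, in m: 0 unloaded, bottom stop 0.095. Soft spring: starts to move at 0.2 N, then 100 N per m: a load of weight W newtons settles at (W-0.2)/100 m, 20 to 72 mm. Lightly damped: a load let go off balance bounces
- round_tub: BYSTANDER: round white tub of plugs, 94 mm across and 50 mm high, its steel bail folded down on the +x side at rim height, 70 mm beyond the centre. Origin: centre of its underside
- stopper: bystander: large plain white tapered stopper standing on its small end, 68 mm across, 48 mm high; origin: centre of its underside
- jar: bystander: small pale jar with a white lid, 56 mm across, 75 mm high; origin: centre of its underside
- red_plug: bystander: stepped plug, 32 mm across, 50 mm high, standing; origin: centre of its underside
- cap: bystander: small round-nosed cap, 26 mm across, 39 mm high, standing; origin: centre of its underside
- dish: bystander: shallow open grey dish 100 x 80 x 30 mm; origin: centre of its underside
- pliers: bystander: small pliers lying flat, about 130 mm long, 12 mm high; origin: near the middle, on the table
There are look-alikes about, which are no part of the job. Leave any black or blue look-alike of the part that bears basket_grip alone.

How it is judged:
By the outcome, as a careful person would: the job done as asked, in the order asked, and still so for the second after the job is handed in, with the robot touching nothing.
It also fails if it takes over 51 s, if anything falls off the work surface, if the arm or the gripper's body presses on something with over 40 N, if the wrist force passes 120 N, or if a joint passes its speed limit or range.

## Working session

There is one attempt and no reset: what is moved stays moved. The work goes in short steps, Python scripts to look and compute and a tool call to move; the robot and the scene stay as the last step left them, time stands still between calls to the robot, and variables do not carry over. Pictures are saved under pics/ and viewed, at most 10 in all, crops included, and the job is handed in when it is done.

Besides the shell and the picture viewer there is one more tool, called as name(argument=value, ...), one argument or row to a line, values as JSON. jog_arm: Moves the arm, as the interface text tells. Its arguments: {"type":"object","properties":{"commands":{"type":"array","items":{"type":"array"}}},"required":["commands"]}

```bash
mkdir -p pics
cat > h.py <<'E'
import numpy as np, cv2
from scipy.spatial.transform import Rotation as R
from workcell import get_obs, get_image, close_job, pinch_z
def cam(n):
    d=get_image(n); o=np.array(d["orientation"],float)
    M=R.from_rotvec(o.ravel()).as_matrix() if o.size==3 else (o if o.size==9 else R.from_quat(o).as_matrix())
    K=np.array(d["intrinsics"]); z=d["z_map"]; v,u=np.mgrid[:480,:640]
    P=np.stack([(u-K[0,2])/K[0,0]*z,(v-K[1,2])/K[1,1]*z,z],-1)@M.T+np.array(d["eye"])
    P[z==0]=np.nan
    return d,P,M,K
E
python3 - <<'E'
from h import *
for n in("scene","top"):
    d,P,M,K=cam(n); cv2.imwrite(f"pics/{n}0.png",d["image"]); np.save(n+"P.npy",P); print(n,d["eye"],d["orientation"],K[0],K[1,2],(d["z_map"]>0).mean())
print(get_obs(),pinch_z)
E
```

```text
scene [ 964.6032796   517.03835199 1193.104238  ] [-0.98770328 -2.59395688  0.86813844] [589.80482932   0.         313.99699509] 232.44863717688125 0.9961360677083333
top [ 233.8128797   -67.78876895 1695.10288322] [-2.19380843  2.13970786 -0.14949168] [544.02114418   0.         310.75909615] 238.73456686864878 0.9961165364583333
{'t': 0.1, 'qpos': array([-1.15598862e+00,  4.23772652e-01,  1.63063125e+00, -4.80995981e-05,
        1.08859450e+00, -1.90035504e-02]), 'qvel': array([-0.00020781, -0.00419865, -0.00209792,  0.00164278,  0.00110087,
        0.00081858]), 'joint_torque': array([ 8.76055510e-04, -5.45609879e+01, -2.74324697e+01,  6.46487321e-02,
        1.88500376e-02,  6.42945665e-06]), 'ee_pos': array([ 262.5086916 , -566.62933706,  221.96734819]), 'orientation': array([-3.06663362e+00, -6.75837791e-01,  4.99539090e-04]), 'ft_force': array([ 0.89790436, -0.42409715,  0.03255322]), 'moment': array([-0.0437822 , -0.06521728,  0.03273913]), 'grasp_force': 0.0, 'width': 87.90887797405213} 18.700000000000003
```

View pics/scene0.png

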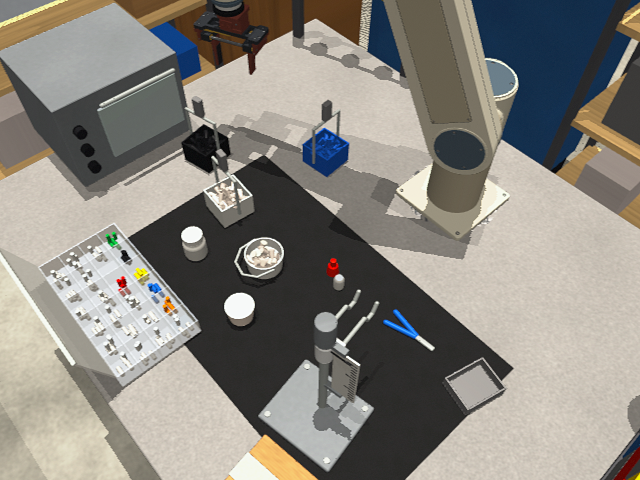

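View pics/top0.png

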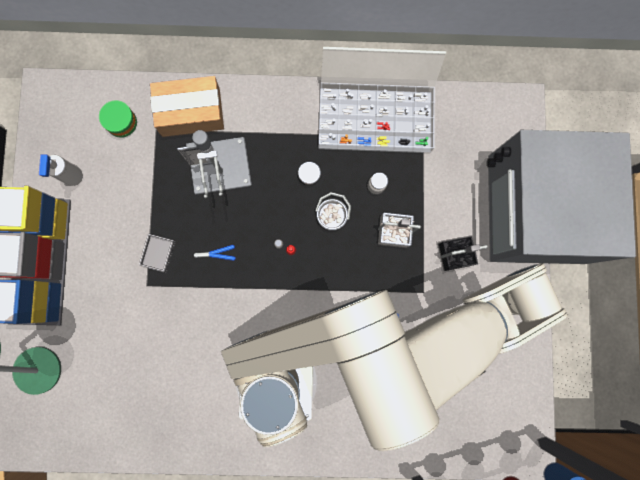

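Scene view candidates for the grip: white basket's grip about (221,160), black basket's about (198,107), blue basket's about (326,107). The round tub at (263,257) has no grip block. I choose the white square basket. The scale's hook tips are at about (357,293) and (377,305), and its post is at (325,370).

Run:
```python
from h import *
im=cv2.imread("pics/scene0.png")
a=cv2.resize(im[85:235,160:360],(800,600),interpolation=cv2.INTER_CUBIC)
b=cv2.resize(im[270:470,250:450],(600,600),interpolation=cv2.INTER_CUBIC)
cv2.imwrite("pics/c1.png",np.hstack([cv2.resize(a,(460,345)),cv2.resize(b,(340,345))]))
S=np.load("sceneP.npy");T=np.load("topP.npy")
def rep(P,name,u0,u1,v0,v1,z0,z1):
    q=P[v0:v1,u0:u1].reshape(-1,3); vv,uu=np.mgrid[v0:v1,u0:u1]
    m=(q[:,2]>z0)&(q[:,2]<z1); q=q[m]
    if len(q)<3: print(name,len(q));return
    r=cv2.minAreaRect(q[:,:2].astype(np.float32))
    print(name,len(q),"mean",q.mean(0).round(1),"rect",np.round(r[0],1),np.round(r[1],1),round(r[2],1),"z",q[:,2].min().round(),q[:,2].max().round())
for P,n,g,bk in((S,"S",(200,260,145,230),None),(T,"T",(370,430,205,255),None)):
    rep(P,n+" griptop",*g,200,225); rep(P,n+" gripall",*g,160,225); rep(P,n+" bar",*g,142,157); rep(P,n+" rim",*g,60,70)
for P,n,g in((S,"S",(255,390,280,470)),(T,"T",(170,260,125,225))):
    rep(P,n+" plate",*g,9,18); rep(P,n+" prongs",*g,236,275);rep(P,n+" tips",*g,262,275); rep(P,n+" troughs",*g,242,256); rep(P,n+" housing",*g,350,375)
for nm,gS in(("dish",(440,520,355,415)),("jar",(178,210,225,265)),("tub",(232,290,232,280)),("stopper",(222,258,290,328)),("red",(324,342,257,279))): rep(S,nm,*gS,20,90)
```

```text
S griptop 71 mean [ 472.4 -352.4  206.8] rect [ 471.3 -352.7] [27.4 17.9] 85.3 z 200.0 215.0
S gripall 188 mean [ 473.9 -349.3  190.6] rect [ 471.8 -348.9] [35.  18.2] 85.3 z 160.0 215.0
S bar 78 mean [ 472.5 -348.   153. ] rect [ 472.6 -353.2] [104.6  10.3] 86.3 z 142.0 157.0
S rim 470 mean [ 466.6 -374.1   64.8] rect [ 454.9 -423.2] [251.8 100.3] 76.9 z 60.0 70.0
T griptop 53 mean [ 469.7 -350.8  207.3] rect [ 469.7 -350.5] [15.5 24.7] 1.7 z 202.0 217.0
T gripall 88 mean [ 468.1 -349.3  196.3] rect [ 468.9 -347.1] [16.9 89.2] 1.7 z 160.0 217.0
T bar 56 mean [ 470.  -350.3  151.8] rect [ 470.3 -350.9] [103.7   7.8] 85.4 z 145.0 157.0
T rim 193 mean [ 467.2 -353.3   64.6] rect [ 470.4 -350.4] [96.4 90.8] 85.6 z 60.0 70.0
S plate 5526 mean [672.7 203.6  14.6] rect [585.2 130.1] [436.7 287.7] 43.8 z 9.0 18.0
S prongs 824 mean [602.1 206.6 261.3] rect [584.4 199. ] [150.1  84.1] 23.2 z 236.0 275.0
S tips 442 mean [597.2 201.7 269.8] rect [584.2 198.4] [149.7  84. ] 23.5 z 262.0 275.0
S troughs 230 mean [603.3 207.9 250.4] rect [588.5 208.8] [141.4  84. ] 16.2 z 243.0 256.0
S housing 477
[... 242 characters left out ...]
.0 275.0
T tips 252 mean [596.3 191.8 270.1] rect [577.2 206.7] [133.5  94.8] 10.9 z 262.0 275.0
T troughs 78 mean [580.6 201.7 250.3] rect [583.5 208.7] [126.7  84.9] 14.8 z 243.0 256.0
T housing 196 mean [644.4 196.7 364. ] rect [646.2 197.5] [37.  36.1] 25.6 z 350.0 372.0
dish 543 mean [384.5 379.   28.6] rect [384.1 378.4] [ 81.5 103.6] 76.1 z 20.0 38.0
jar 613 mean [ 621.6 -288.3   60.2] rect [ 617.8 -294.9] [53.  55.3] 38.8 z 20.0 82.0
tub 1353 mean [ 519.7 -158.4   41.6] rect [ 524.2 -161. ] [106.6 115.8] 77.0 z 20.0 60.0
stopper 734 mean [644.8 -80.1  47. ] rect [642.8 -83.8] [68.4 65.3] 84.9 z 20.0 56.0
red 151 mean [411.6 -22.3  36.9] rect [414.1 -17.8] [57.5 24.6] 61.7 z 20.0 56.0
```

View pics/c1.png

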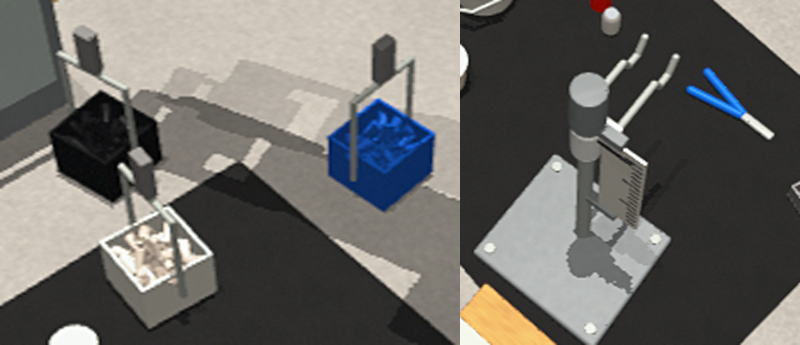

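The crop confirms a light-grey grip on the white square basket; the black and blue ones are look-alikes. The stand's prongs point up and right toward the robot. Next I measure the stand's yaw and the prong geometry.

Run:
```python
from h import *
S=np.load("sceneP.npy");T=np.load("topP.npy")
for P,n,g in((S,"S",(255,390,280,470)),(T,"T",(170,260,125,225))):
    im=cv2.imread("pics/scene0.png" if n=="S" else "pics/top0.png")
    u0,u1,v0,v1=g; q=P[v0:v1,u0:u1].reshape(-1,3); c=im[v0:v1,u0:u1].reshape(-1,3).astype(int)
    m=(q[:,2]>8)&(q[:,2]<20)&(c.min(1)>70)&(np.ptp(c,axis=1)<25)&(q[:,0]>540)
    r=cv2.minAreaRect(q[m][:,:2].astype(np.float32)); print(n,"plate",r)
    m=(q[:,2]>238)&(q[:,2]<290)&(q[:,0]<612)&(c.min(1)>60)
    p=q[m]; mid=np.median(p[:,1])
    for s,k in(("hi",p[:,1]>mid),("lo",p[:,1]<=mid)):
        w=p[k]; l=np.polyfit(w[:,0],w[:,1],1); print(n,s,len(w),"slope deg",np.degrees(np.arctan(l[0])).round(2),"y@540,600",np.polyval(l,[540,600]).round(1))
        for x in range(490,612,5):
            b=w[(w[:,0]>=x)&(w[:,0]<x+5)]
            if len(b): print((x+2,b[:,1].mean().round(),b[:,2].min().round(),b[:,2].max().round()),end=" ")
        print()
```

```text
S plate ((667.1088256835938, 199.90086364746094), (161.52574157714844, 180.02992248535156), 10.700357437133789)
S hi 205 slope deg 9.19 y@540,600 [198.2 207.9]
(517, np.float64(195.0), np.float64(256.0), np.float64(274.0)) (522, np.float64(195.0), np.float64(254.0), np.float64(271.0)) (527, np.float64(196.0), np.float64(248.0), np.float64(260.0)) (532, np.float64(197.0), np.float64(247.0), np.float64(255.0)) (537, np.float64(197.0), np.float64(247.0), np.float64(253.0)) (542, np.float64(199.0), np.float64(250.0), np.float64(256.0)) (547, np.float64(201.0), np.float64(251.0), np.float64(264.0)) (552, np.float64(201.0), np.float64(256.0), np.float64(273.0)) (557, np.float64(201.0), np.float64(266.0), np.float64(274.0)) (562, np.float64(201.0), np.float64(267.0), np.float64(275.0)) (567, np.float64(202.0), np.float64(268.0), np.float64(276.0)) (572, np.float64(203.0), np.float64(266.0), np.float64(273.0)) (577, np.float64(204.0), np.float64(267.0), np.float64(274.0)) (582, np.float64(205.0), np.float64(267.0), np.float64(275.0)) (587, np.float64(205.0), np.float64(266.0), np.float64(277
[... 3593 characters left out ...]
272.0)) (562, np.float64(161.0), np.float64(258.0), np.float64(273.0)) (567, np.float64(163.0), np.float64(269.0), np.float64(272.0)) (572, np.float64(165.0), np.float64(266.0), np.float64(278.0)) (577, np.float64(164.0), np.float64(267.0), np.float64(275.0)) (582, np.float64(164.0), np.float64(265.0), np.float64(274.0)) (587, np.float64(169.0), np.float64(266.0), np.float64(275.0)) (592, np.float64(167.0), np.float64(267.0), np.float64(274.0)) (597, np.float64(168.0), np.float64(268.0), np.float64(275.0)) (602, np.float64(168.0), np.float64(267.0), np.float64(276.0)) (607, np.float64(170.0), np.float64(265.0), np.float64(276.0)) (612, np.float64(174.0), np.float64(270.0), np.float64(276.0))
```

jog_arm(
  commands=[
    [1,[0,0,-0.3],[0,0,0]],
    [1,[0,0,-0.3],[0,0,0.163]],
    [1,[0,0,-0.2],[0,0,0.163]],
    [1,[0,0,0],[0,0,0.163]],
    [1,[0,0,0],[0,0,0.163]],
    [1,[0,0,0],[0,0,0]],
  ],
)

```text
t: 0.7
ee_pos: [262.6, -566.9, 302.5]
orientation: [-3.139, 0.125, 0.0]
ft_force: [-0.8, -0.8, 0.5]
width: 87.8
grasp_force: 0.0
```

```bash
cat >> h.py <<'E'
def go(x,y,z,yaw):  # yaw: world angle (deg) of tool x, tool down; prints fractions to go
    o=get_obs(); A=R.from_rotvec(o["orientation"]); c,s=np.cos(np.radians(yaw)),np.sin(np.radians(yaw))
    G=R.from_matrix(np.array([[c,s,0],[s,-c,0],[0,0,-1]]))
    print("t",round(o["t"],2),"tcp",o["ee_pos"].round(1),"shift",(A.inv().apply(np.array([x,y,z])-o["ee_pos"])/100).round(3),"turn",((A.inv()*G).as_rotvec()/np.radians(45)).round(3),"F",o["ft_force"].round(2),"w",round(o["width"],1),"g",round(float(o["grasp_force"]),1))
E
python3 -c "
from h import *
go(470.5,-350.8,300,-4.4)"
```

```text
t 0.7 tcp [ 262.6 -566.9  302.5] shift [ 1.901 -2.319  0.025] turn [-0.     0.    -0.003] F [-0.78 -0.85  0.48] w 87.8 g 0.0
```

jog_arm(
  commands=[
    [1,[0.211,-0.258,0],[0,0,0]],
    [1,[0.211,-0.258,0],[0,0,0]],
    [1,[0.211,-0.258,0],[0,0,0]],
    [1,[0.211,-0.258,0],[0,0,0]],
    [1,[0.211,-0.258,0],[0,0,0]],
    [1,[0.211,-0.258,0],[0,0,0]],
    [1,[0.211,-0.258,0],[0,0,0]],
    [1,[0.211,-0.258,0],[0,0,0]],
    [1,[0.211,-0.258,0],[0,0,0]],
    [1,[0,0,0],[0,0,0]],
  ],
)

```text
t: 1.7
ee_pos: [472.1, -347.9, 302.2]
orientation: [-3.138, 0.112, 0.0]
ft_force: [0.3, -0.2, -0.6]
width: 88.0
grasp_force: 0.0
```

Run:
```python
from h import *
# grasp at grip centre (188)+6 -> TCP z = 194-18.7
go(470.5,-350.8,175.3,-4.4)
d,P,M,K=cam("top")
q=P[205:255,370:430].reshape(-1,3); 
for z0,z1 in((145,157),(60,70)):
    m=(q[:,2]>z0)&(q[:,2]<z1);print(z0,m.sum(),q[m].mean(0).round(1) if m.any() else '')
d,P,M,K=cam("scene"); cv2.imwrite("pics/c2.png",cv2.resize(d["image"][60:240,140:340],(600,540)))
```

```text
t 1.7 tcp [ 472.1 -347.9  302.2] shift [-0.014  0.032  1.269] turn [-0.001  0.     0.007] F [ 0.29 -0.25 -0.58] w 88.0 g 0.0
145 0 
60 0
```

View pics/c2.png

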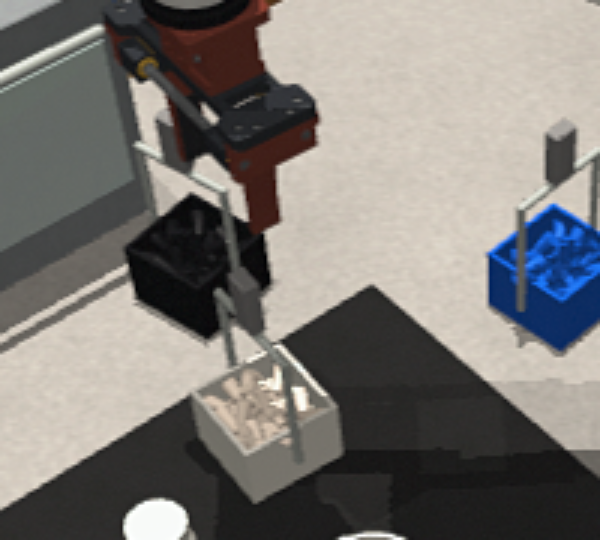

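The gripper hangs above the white basket, with the near finger at crop (262,210) and the grip at (245,300). Nothing is touched, so I descend.

jog_arm(
  commands=[
    [1,[-0.014,0.032,0.25],[0,0,0.007]],
    [1,[0,0,0.25],[0,0,0]],
    [1,[0,0,0.25],[0,0,0]],
    [1,[0,0,0.2],[0,0,0]],
    [1,[0,0,0.15],[0,0,0]],
    [1,[0,0,0.1],[0,0,0]],
    [1,[0,0,0.069],[0,0,0]],
    [1,[0,0,0],[0,0,0]],
    [1,[0,0,0],[0,0,0]],
  ],
)

```text
t: 2.7
ee_pos: [468.9, -353.9, 176.4]
orientation: [3.138, -0.131, 0.001]
ft_force: [-0.4, -0.4, 0.7]
width: 87.4
grasp_force: 0.0
```

Run:
```python
from h import *
go(470.5,-350.8,175.3,-4.4)
d,P,M,K=cam("scene"); cv2.imwrite("pics/c3.png",cv2.resize(d["image"][110:230,160:280],(600,600)))
```

```text
t 2.7 tcp [ 468.9 -353.9  176.4] shift [ 0.014 -0.032  0.011] turn [ 0.001 -0.001 -0.009] F [-0.43 -0.37  0.68] w 87.4 g 0.0
```

View pics/c3.png

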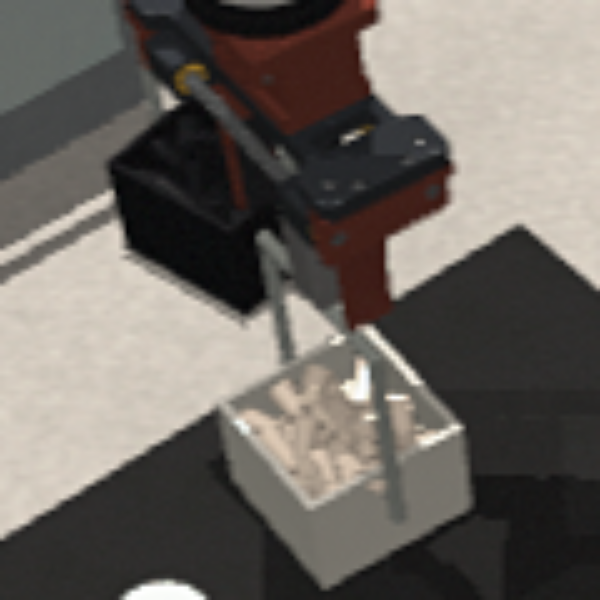

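The fingers straddle the grip block, which is visible at crop (320,260), and the basket is undisturbed. The last correction overshot because I took that reading before the arm had settled, so I shift back.

jog_arm(
  commands=[
    [1,[0.014,-0.032,0.008],[0,0,-0.007]],
    [1,[0,0,0],[0,0,0]],
    [1,[0,0,0],[0,0,0]],
    [1,[0,0,0],[0,0,0]],
  ],
)

```text
t: 3.15
ee_pos: [470.4, -350.4, 175.2]
orientation: [3.139, -0.123, 0.0]
ft_force: [0.1, -0.9, -0.4]
width: 87.6
grasp_force: 0.0
```

```bash
python3 -c "
from h import *
go(470.5,-350.8,175.3,-4.4);go(470.5,-350.8,175.3,-4.4)"
```

```text
t 3.15 tcp [ 470.4 -350.4  175.2] shift [ 0.002  0.004 -0.001] turn [ 0.    -0.    -0.002] F [ 0.08 -0.85 -0.36] w 87.6 g 0.0
t 3.15 tcp [ 470.4 -350.4  175.2] shift [ 0.002  0.004 -0.001] turn [ 0.    -0.    -0.002] F [ 0.08 -0.85 -0.36] w 87.6 g 0.0
```

Close on the grip.

jog_arm(
  commands=[
    [-1,[0,0,0],[0,0,0]],
    [-1,[0,0,0],[0,0,0]],
    [-1,[0,0,0],[0,0,0]],
    [-1,[0,0,0],[0,0,0]],
    [-1,[0,0,0],[0,0,0]],
    [-1,[0,0,0],[0,0,0]],
    [-1,[0,0,0],[0,0,0]],
    [-1,[0,0,0],[0,0,0]],
    [-1,[0,0,0],[0,0,0]],
  ],
)

```text
t: 4.05
ee_pos: [470.1, -350.3, 174.8]
orientation: [-3.139, 0.123, 0.001]
ft_force: [-0.4, -0.6, -3.9]
width: 25.5
grasp_force: 30.0
```

jog_arm(
  commands=[
    [-1,[0,0,-0.02],[0,0,0]],
    [-1,[0,0,-0.05],[0,0,0]],
    [-1,[0,0,-0.1],[0,0,0]],
    [-1,[0,0,-0.15],[0,0,0]],
    [-1,[0,0,-0.2],[0,0,0]],
    [-1,[0,0,-0.25],[0,0,0]],
    [-1,[0,0,-0.25],[0,0,0]],
    [-1,[0,0,-0.2],[0,0,0]],
    [-1,[0,0,-0.15],[0,0,0]],
    [-1,[0,0,-0.08],[0,0,0]],
  ],
)

```text
t: 5.05
ee_pos: [470.7, -350.9, 323.0]
orientation: [3.137, -0.123, 0.005]
ft_force: [0.1, -0.7, -3.2]
width: 25.8
grasp_force: 30.0
```

jog_arm(
  commands=[
    [-1,[0,0,0],[0,0,-0.066]],
    [-1,[0,0,0],[0,0,-0.066]],
    [-1,[0,0,0],[0,0,-0.066]],
    [-1,[0,0,0],[0,0,-0.066]],
    [-1,[0,0,0],[0,0,-0.066]],
    [-1,[0,0,0],[0,0,0]],
    [-1,[0,0,0],[0,0,0]],
    [-1,[0,0,0],[0,0,0]],
  ],
)

```text
t: 5.85
ee_pos: [470.1, -350.4, 320.1]
orientation: [-3.129, -0.282, 0.0]
ft_force: [0.4, 0.1, -3.1]
width: 25.6
grasp_force: 30.0
```

```bash
python3 -c "
from h import *
go(460.6,163.4,320,10.5)"
```

```text
t 5.85 tcp [ 470.1 -350.4  320.1] shift [ 8.260e-01 -5.072e+00  1.000e-03] turn [-0.     0.    -0.004] F [ 0.39  0.12 -3.09] w 25.6 g 30.0
```

jog_arm(
  commands=[
    [-1,[0.013,-0.08,0],[0,0,0]],
    [-1,[0.026,-0.16,0],[0,0,0]],
    [-1,[0.039,-0.24,0],[0,0,0]],
    [-1,[0.049,-0.3,0],[0,0,0]],
    [-1,[0.052,-0.32,0],[0,0,0]],
    [-1,[0.052,-0.32,0],[0,0,0]],
    [-1,[0.052,-0.32,0],[0,0,0]],
    [-1,[0.052,-0.32,0],[0,0,0]],
    [-1,[0.052,-0.32,0],[0,0,0]],
    [-1,[0.052,-0.32,0],[0,0,0]],
  ],
)

```text
t: 6.85
ee_pos: [463.9, -74.7, 320.1]
orientation: [-3.128, -0.284, -0.0]
ft_force: [1.2, -0.4, -3.2]
width: 25.9
grasp_force: 30.0
```

jog_arm(
  commands=[
    [-1,[0.052,-0.32,0],[0,0,0]],
    [-1,[0.052,-0.32,0],[0,0,0]],
    [-1,[0.052,-0.32,0],[0,0,0]],
    [-1,[0.052,-0.32,0],[0,0,0]],
    [-1,[0.049,-0.3,0],[0,0,0]],
    [-1,[0.042,-0.26,0],[0,0,0]],
    [-1,[0.036,-0.22,0],[0,0,0]],
    [-1,[0.026,-0.16,0],[0,0,0]],
    [-1,[0.016,-0.1,0],[0,0,0]],
    [-1,[0.01,-0.052,0],[0,0,0]],
  ],
)

```text
t: 7.85
ee_pos: [459.5, 164.3, 320.0]
orientation: [-3.129, -0.286, 0.0]
ft_force: [0.6, 0.2, -2.4]
width: 26.2
grasp_force: 30.0
```

jog_arm(
  commands=[
    [-1,[0,0,0],[0,0,0]],
    [-1,[0,0,0],[0,0,0]],
    [-1,[0,0,0],[0,0,0]],
    [-1,[0,0,0],[0,0,0]],
  ],
)

```text
t: 8.25
ee_pos: [460.3, 162.8, 320.0]
orientation: [3.129, 0.282, -0.0]
ft_force: [0.2, 0.4, -3.2]
width: 26.1
grasp_force: 30.0
```

Run:
```python
from h import *
go(539.3,178,320,10.5)
d,P,M,K=cam("scene"); cv2.imwrite("pics/c4.png",cv2.resize(d["image"][150:450,230:480],(500,600)))
d2,P2,_,_=cam("top")
for n,Q in(("S",P),("T",P2)):
    q=Q.reshape(-1,3); m=(abs(q[:,2]-295)<10)&(abs(q[:,0]-460)<40)&(abs(q[:,1]-163)<60)
    w=q[m]; print(n,len(w), cv2.minAreaRect(w[:,:2].astype(np.float32)) if len(w)>3 else '', w[:,2].max() if len(w) else '')
    m=(q[:,2]>195)&(q[:,2]<225)&(abs(q[:,0]-460)<70)&(abs(q[:,1]-163)<80)
    w=q[m]; print("rim",len(w), cv2.minAreaRect(w[:,:2].astype(np.float32)) if len(w)>3 else '')
```

```text
t 8.25 tcp [460.3 162.8 320. ] shift [ 0.805 -0.008 -0.   ] turn [ 0.     0.    -0.004] F [ 0.23  0.39 -3.19] w 26.1 g 30.0
S 221 ((463.5896911621094, 162.9183807373047), (11.623358726501465, 106.54633331298828), 10.311043739318848) 304.9092108973995
rim 1405 ((461.09698486328125, 162.20382690429688), (94.1016845703125, 105.72852325439453), 10.600573539733887)
T 1  298.1919176221925
rim 177 ((448.7660827636719, 154.4128875732422), (87.07752990722656, 95.1529769897461), 35.72003936767578)
```

View pics/c4.png

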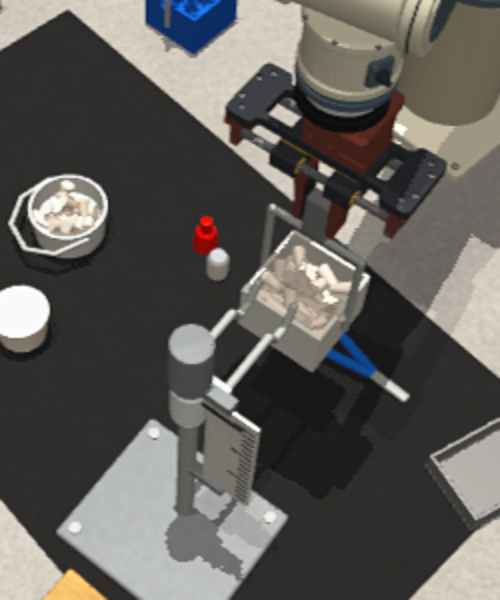

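The basket is held upright. Its bar is aligned with the hook, and the two prongs (tips at crop (240,310) and (290,310)) lie ahead of it. I advance above the tips.

jog_arm(
  commands=[
    [-1,[0.05,-0.008,0],[0,0,-0.004]],
    [-1,[0.1,0,0],[0,0,0]],
    [-1,[0.13,0,0],[0,0,0]],
    [-1,[0.15,0,0],[0,0,0]],
    [-1,[0.14,0,0],[0,0,0]],
    [-1,[0.11,0,0],[0,0,0]],
    [-1,[0.08,0,0],[0,0,0]],
    [-1,[0.045,0,0],[0,0,0]],
    [-1,[0,0,0],[0,0,0]],
    [-1,[0,0,0],[0,0,0]],
  ],
)

```text
t: 9.35
ee_pos: [538.9, 178.8, 319.9]
orientation: [3.128, 0.289, -0.001]
ft_force: [0.5, 0.1, -3.4]
width: 25.9
grasp_force: 30.0
```

jog_arm(
  commands=[
    [-1,[0,0,0.04],[0,0,0]],
    [-1,[0,0,0.06],[0,0,0]],
    [-1,[0,0,0.06],[0,0,0]],
    [-1,[0,0,0.05],[0,0,0]],
    [-1,[0,0,0.03],[0,0,0]],
    [-1,[0,0,0],[0,0,0]],
    [-1,[0,0,0],[0,0,0]],
  ],
)

```text
t: 10.05
ee_pos: [539.3, 178.9, 296.0]
orientation: [-3.128, -0.289, -0.0]
ft_force: [0.3, -0.2, -3.6]
width: 25.7
grasp_force: 30.0
```

Run:
```python
from h import *
go(539.3,178,280.3,10.5)
d,P,M,K=cam("scene"); cv2.imwrite("pics/c5.png",cv2.resize(d["image"][220:400,280:430],(500,600)))
np.save("seatP.npy",P)
```

```text
t 10.05 tcp [539.3 178.9 296. ] shift [-0.001  0.008  0.157] turn [-0.    -0.     0.001] F [ 0.26 -0.17 -3.65] w 25.7 g 30.0
```

View pics/c5.png

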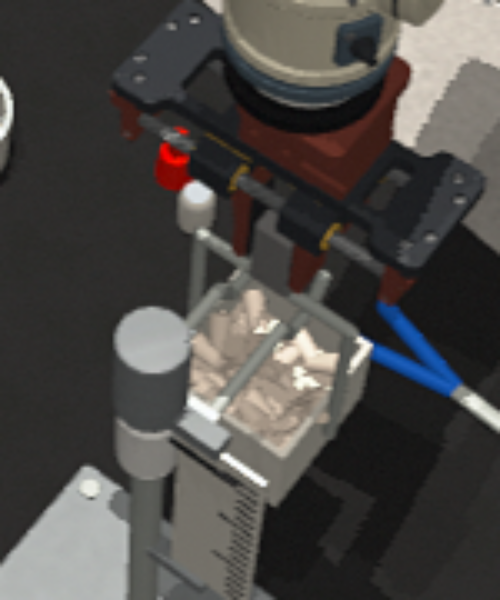

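The bar sits inside the trough, with a prong tip visible at crop (320,285) on its outer side. I lower gently onto the spring.

jog_arm(
  commands=[
    [-1,[0,0,0.03],[0,0,0]],
    [-1,[0,0,0.03],[0,0,0]],
    [-1,[0,0,0.03],[0,0,0]],
    [-1,[0,0,0.025],[0,0,0]],
    [-1,[0,0,0.02],[0,0,0]],
    [-1,[0,0,0.015],[0,0,0]],
    [-1,[0,0,0.015],[0,0,0]],
    [-1,[0,0,0.015],[0,0,0]],
    [-1,[0,0,0.02],[0,0,0]],
    [-1,[0,0,0.02],[0,0,0]],
  ],
)

```text
t: 11.1
ee_pos: [539.3, 178.9, 273.9]
orientation: [-3.128, -0.289, -0.0]
ft_force: [0.5, 0.0, -1.7]
width: 25.8
grasp_force: 30.0
```

jog_arm(
  commands=[
    [-1,[0,0,0.02],[0,0,0]],
    [-1,[0,0,0.02],[0,0,0]],
    [-1,[0,0,0.02],[0,0,0]],
    [-1,[0,0,0.015],[0,0,0]],
    [-1,[0,0,0],[0,0,0]],
    [-1,[0,0,0],[0,0,0]],
    [-1,[0,0,0],[0,0,0]],
    [-1,[0,0,0],[0,0,0]],
  ],
)

```text
t: 11.9
ee_pos: [539.3, 178.8, 266.6]
orientation: [-3.128, -0.289, -0.0]
ft_force: [-1.0, -0.7, -1.0]
width: 25.7
grasp_force: 30.0
```

jog_arm(
  commands=[
    [-1,[0,0,0.02],[0,0,0]],
    [-1,[0,0,0.02],[0,0,0]],
    [-1,[0,0,0.02],[0,0,0]],
    [-1,[0,0,0.02],[0,0,0]],
    [-1,[0,0,0.02],[0,0,0]],
    [-1,[0,0,0.01],[0,0,0]],
    [-1,[0,0,0],[0,0,0]],
    [-1,[0,0,0],[0,0,0]],
    [-1,[0,0,0],[0,0,0]],
    [-1,[0,0,0],[0,0,0]],
  ],
)

```text
t: 12.9
ee_pos: [539.3, 178.9, 255.6]
orientation: [-3.128, -0.289, -0.0]
ft_force: [0.4, 0.2, -0.4]
width: 25.6
grasp_force: 30.0
```

```bash
cat > avg.py <<'E'
from h import *
import sys
F=[];Z=[];Hk=[]
for i in range(int(sys.argv[1])):
    d,P,M,K=cam("scene"); o=get_obs(); F.append(o["ft_force"]);Z.append(o["ee_pos"]);Hk.append(P)
F=np.array(F); print("t",o["t"],"F",F.mean(0).round(3),"sem",(F.std(0)/len(F)**.5).round(3),"tcp",np.mean(Z,0).round(2),"g",o["grasp_force"])
q=np.nanmean(np.stack(Hk),0)[280:470,255:400].reshape(-1,3)
c,s=np.cos(np.radians(10.5)),np.sin(np.radians(10.5)); r=q-np.array([539.3,178,0]); lx=r[:,0]*c+r[:,1]*s; ly=-r[:,0]*s+r[:,1]*c
m=(lx>30)&(lx<75)&(abs(abs(ly)-20)<6)&(q[:,2]>175)&(q[:,2]<290); 
print("arm z",np.median(q[m,2]).round(2),m.sum())
cv2.imwrite("pics/last.png",cv2.resize(d["image"][220:400,280:430],(500,600)))
E
python3 avg.py 24
python3 - <<'E'
from h import *
for f in("sceneP.npy","seatP.npy"):
    q=np.load(""+f)[280:470,255:400].reshape(-1,3)
    c,s=np.cos(np.radians(10.5)),np.sin(np.radians(10.5)); r=q-np.array([539.3,178,0]); lx=r[:,0]*c+r[:,1]*s; ly=-r[:,0]*s+r[:,1]*c
    m=(lx>30)&(lx<75)&(abs(abs(ly)-20)<6)&(q[:,2]>175)&(q[:,2]<290); print(f,np.median(q[m,2]).round(2),m.sum())
E
```

```text
t 14.1 F [ 0.349  0.202 -0.583] sem [0.111 0.084 0.118] tcp [539.24 178.84 255.5 ] g 29.994499683380127
arm z 247.78 140
sceneP.npy 271.35 160
seatP.npy 270.8 210
```

jog_arm(
  commands=[
    [-1,[0,0,0.015],[0,0,0]],
    [-1,[0,0,0.015],[0,0,0]],
    [-1,[0,0,0.015],[0,0,0]],
    [-1,[0,0,0],[0,0,0]],
    [-1,[0,0,0],[0,0,0]],
    [-1,[0,0,0],[0,0,0]],
    [-1,[0,0,0],[0,0,0]],
  ],
)

```text
t: 14.8
ee_pos: [539.2, 178.8, 251.0]
orientation: [3.128, 0.289, 0.0]
ft_force: [1.7, 0.1, -0.2]
width: 25.6
grasp_force: 30.0
```

```bash
python3 avg.py 60
```

```text
t 17.8 F [ 0.551  0.123 -0.033] sem [0.059 0.06  0.065] tcp [539.22 178.84 250.99] g 29.99467045068741
arm z 243.52 137
```

jog_arm(
  commands=[
    [-1,[0,0,0.005],[0,0,0]],
    [-1,[0,0,0],[0,0,0]],
    [-1,[0,0,0],[0,0,0]],
    [0.5,[0,0,0],[0,0,0]],
    [0.5,[0,0,0],[0,0,0]],
    [0.5,[0,0,0],[0,0,0]],
    [0.5,[0,0,0],[0,0,0]],
    [0.5,[0,0,0],[0,0,0]],
    [0.5,[0,0,0],[0,0,0]],
    [0.5,[0,0,0],[0,0,0]],
  ],
)

```text
t: 18.8
ee_pos: [539.2, 178.8, 250.5]
orientation: [-3.128, -0.289, -0.0]
ft_force: [0.1, -0.1, -1.1]
width: 65.5
grasp_force: 0.0
```

```bash
python3 avg.py 6; python3 avg.py 6
```

```text
t 19.1 F [-0.299 -0.215 -0.145] sem [0.115 0.226 0.174] tcp [539.2  178.83 250.48] g 0.0
arm z 242.78 136
t 19.4 F [-0.086 -0.099  0.108] sem [0.197 0.195 0.173] tcp [539.2  178.83 250.48] g 0.0
arm z 242.86 137
```

View pics/last.png

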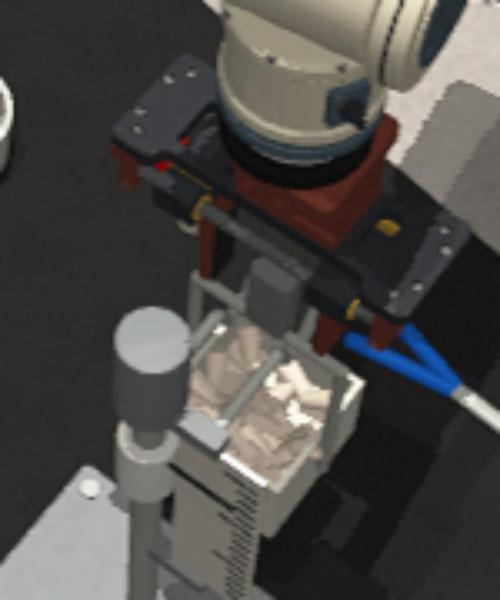

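The fingers are open on both sides of the free block at crop (272,295), the basket hangs in the hook, and the prongs stayed at the same height. I retreat upward, then back.

jog_arm(
  commands=[
    [0.5,[0,0,-0.05],[0,0,0]],
    [0.5,[0,0,-0.1],[0,0,0]],
    [0.5,[0,0,-0.15],[0,0,0]],
    [0.5,[0,0,-0.2],[0,0,0]],
    [0.5,[0,0,-0.2],[0,0,0]],
    [0.5,[0,0,-0.15],[0,0,0]],
    [0.5,[-0.15,0,0],[0,0,0]],
    [0.5,[-0.3,0,0],[0,0,0]],
    [0.5,[-0.3,0,0],[0,0,0]],
    [0.5,[-0.15,0,0],[0,0,0]],
  ],
)

```text
t: 20.4
ee_pos: [449.0, 162.0, 336.3]
orientation: [-3.128, -0.289, -0.001]
ft_force: [1.0, -0.4, -0.4]
width: 65.9
grasp_force: 0.0
```

jog_arm(
  commands=[
    [0.5,[0,0,0],[0,0,0]],
    [0.5,[0,0,0],[0,0,0]],
    [0.5,[0,0,0],[0,0,0]],
    [0.5,[0,0,0],[0,0,0]],
    [0.5,[0,0,0],[0,0,0]],
    [0.5,[0,0,0],[0,0,0]],
    [0.5,[0,0,0],[0,0,0]],
    [0.5,[0,0,0],[0,0,0]],
    [0.5,[0,0,0],[0,0,0]],
    [0.5,[0,0,0],[0,0,0]],
  ],
)

```text
t: 21.4
ee_pos: [450.7, 162.4, 335.5]
orientation: [-3.128, -0.289, -0.0]
ft_force: [-0.1, -0.2, -0.3]
width: 65.6
grasp_force: 0.0
```

```bash
python3 avg.py 4; python3 avg.py 4;python3 avg.py 4
```

```text
t 21.6 F [ 0.312 -0.138  0.219] sem [0.292 0.24  0.171] tcp [450.72 162.36 335.52] g 0.0
arm z 242.81 138
t 21.8 F [-0.241 -0.205 -0.242] sem [0.225 0.211 0.296] tcp [450.72 162.37 335.51] g 0.0
arm z 242.86 137
t 22.0 F [-0.442  0.179  0.084] sem [0.194 0.193 0.222] tcp [450.72 162.34 335.48] g 0.0
arm z 242.35 137
```

View pics/last.png

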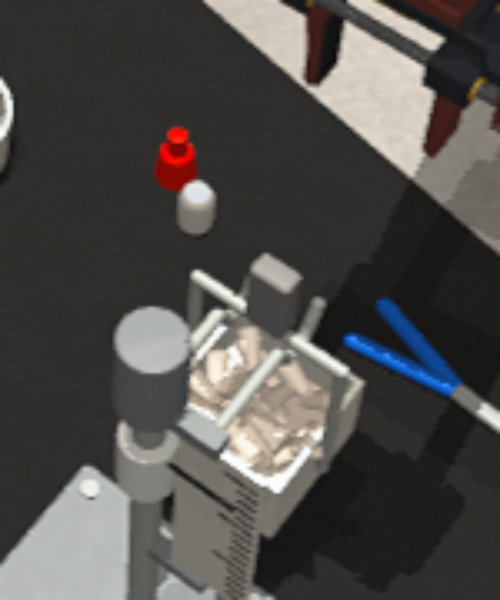

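The basket hangs upright in both prongs, still, and the gripper is well clear. I hand in.

```bash
python3 -c "
from workcell import close_job
print(close_job())"
```

```text
the job is handed in; nothing more can be done
None
```

The square basket hangs upright in both prongs of the scale's hook with the gripper clear; the hook sits about 28 mm down and stayed within about 1 mm when I let go, and the job was handed in at 22 s (verdict not shown).

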